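Refit the shredder's drive pulley on its keyed shaft

ROBOT

A 6-joint arm with a two-finger parallel gripper is mounted at the origin on the work surface; the furniture and walls round the work are solid. World frame = base frame: x ahead of the robot, y to its left, z up, the work surface at z = 0. Lengths are in m, angles in degrees, forces in N, time in s.
With the tool pointing down it reaches from about 0.4 to 0.825 m from the base axis. Payload 7 kg.
Tool frame: the origin (TCP) lies midway between the tips of the shut fingers; the grasp point (between the pads) lies 19 mm behind it; x points along the fingers, z is the direction in which the jaws open and shut, and the axes are right-handed (so a half turn about x gives the same grasp; the last joint's range is limited). The gripper opens to 88 mm and grips with 3 to 60 N. Pads are 19 mm wide; open, the fingers measure 130 mm over their backs; the gripper's body (78 mm by 193 mm) begins 47 mm behind the grasp point.
Start: joints at [-51.102, 20.546, 0.682, 0, -70.136, -16.507], TCP at [0.257, -0.624, 0.227] pointing down, gripper open.
Joint ranges: [-176.03, 176.03], [-82.01, 121.73], [-58.28, 71.71], [-173.87, 95.51], [-174.79, -0.11], [-173.66, 173.66]. Speed limits (degrees/s): [136.94, 136.94, 172.46, 180, 180, 180].

INTERFACE

Orientations are given as [roll, pitch, yaw] about the fixed x, y, z axes, in that order (R = Rz(yaw) Ry(pitch) Rx(roll)).
In Python, from plant import ctrl gives the robot as it stands.
- The arm moves only by the tool servo_tool, never from a script. Its argument "motion" is a list of rows, each an object with "offset": the shift along the tool's x, y, z in m, a list of three; "roll": the turn about the tool's x in degrees; "claw": the opening, from -1 (shut) to 1 (fully open), so that 0 is half open. In form: [{"offset": [x, y, z], "roll": roll, "claw": claw}, ...]. A call has 1 to 12 rows; each row shifts and turns the commanded pose from where the row before left it, along the tool's axes as they then stand; what a row does not reach is not made up. A row lasts 1/8 s, in which the tool goes at most 62.5 mm and 10.7 degrees, less where a joint would pass 70% of its speed; a pose out of reach is approached as far as the arm can. A call is refused whole if a number of a shift passes 0.0625 or a number of a turn 10.7, either way. A call with a gripper value outside its range is refused whole. The fingers move at their own pace and stop on an object; the grip force is fixed at half the most. Time passes only in rows, so rows that do not move let the fingers close. It gives the time, the measured TCP pose, the force and the opening at its end, in the units of the state.
- ctrl.get_obs(): the state, without advancing time (a new reading comes with each control period).
- ctrl.snapshot(name): name is "side" or "top" or "wrist"; returns a dict with "frame" (480x640x3 uint8, blue, green, red), "z_map" (480x640 float32, m along the optical axis (not along the pixel's ray), 0 where there is no reading), "mtx" (3x3 intrinsics, pixels), "extrinsics" (4x4, takes a point from camera to world coordinates). Camera axes: x right, y up, looking along -z (the intrinsics and any distortion apply to the point x, -y, -z); pixel columns grow to the right and rows downward; lengths in m; the calibration is good to about 2 mm. A picture is of the moment at which its call begins.
- ctrl.close_job(): hands the job in, once; it reports no verdict.
The state is a dict: "clock": time; "joint_pos": joint angles; "qvel": joint speeds; "tau": joint torques, N m; "tool_pos": TCP position; "orientation": TCP orientation; "force": force on the tool from outside, world axes, zero at the start; "moment": the same for the moment, N m; "opening": finger opening in m.
Only numpy, scipy, OpenCV 4.12 (cv2) and the standard library are available. Lean on these libraries where they do the work, as an engineer would, in place of code of your own. Each camera call takes 0.05 s, during which the arm holds its last target.

TASK

The desk shredder's drive unit lies open on the desk and its large toothed pulley has been taken off. Put the pulley back on the upright shaft with its tall hub upwards, turn it under light pressure until its keyway drops over the shaft's key, and seat it fully home on the bearing face, then let go of it. Do not force it, neither in pushing nor in turning, and leave the stapler and the clip dish where they are.

Things in the scene. Friction and masses are not known exactly. Their poses are not given: they have to be found in the camera images.
- pulley_hub (a point): Where to grip the pulley: on its axis, 34 mm above its underside (22 mm of hub below it, 14 mm above). The hub is 40 mm round with two parallel flats 32 mm apart. The flats stand at 45 degrees to the keyway: one faces half-way between -x and +y, the other half-way between +x and -y, so the fingers close along its y axis turned 0.785 rad anticlockwise seen from above. z is up along the bore.
- pulley: The loose aluminium toothed pulley, about 0.15 kg, lying hub up; origin at the centre of its underside. Rim 52 mm across, 12 mm high; the hub above it makes it 48 mm high. Through bore 18 mm across with one keyway, 6.5 mm wide and 13.2 mm deep from the axis, full length, on its -x side (a small dark dot on the rim's flange marks it). z up.
- shaft_top (a point): Top of the upright steel shaft, 40 mm above the bearing face; z up. 16 mm thick, the top 5 mm tapering to 9 mm. A key 5 mm wide stands out of its side to 12 mm from the axis, from the face to 20 mm above it. The key points anywhere within 0.7 rad (40 degrees) either side of this point's -x: look or feel for it, this pose does not tell. The shaft is held fast and does not turn.
- seat (a point): Centre of the round steel bearing face at the shaft's foot, 44 mm above the desk, 30 mm across, on which the seated pulley's underside rests; axes as shaft_top. Not lined up with the key, the pulley stops with its underside 20 mm above this; lined up within about 0.06 rad it goes down. It is free to slide on the shaft (1 mm play all round).
- gearbox: The shredder's drive unit that carries the shaft: a fixed grey and black box; origin on the desk under the shaft's axis. 100 mm in x, 140 mm in y (-45 to +95 mm), 36 mm high, small fixing ears on its x sides. A small motor pulley, 26 mm across, stands 66 mm to +y of the shaft, its top 53 mm above the desk.
- clip_dish: A small round dish of paper clips, 68 mm across, 24 mm high; origin under its centre. To be left alone.
- stapler: A stapler, 148 x 37 x 40 mm; origin under its centre. To be left alone.
Mind the look-alikes: they are no part of the job. Of the things shaped like the pulley, the aluminium one is meant.

How it is judged (in metres and radians):
On the way:
1. the pulley is threaded on the shaft, its underside between 4 and 37 mm above the bearing face (horizontal distance between pulley and seat below 0.005 m and z of pulley in the frame of seat between 0.004 and 0.037 m), for 0.1 s.
At the end, for the whole second after the job is handed in: The pulley sits on the shaft hub up, its keyway over the key, its underside on the bearing face (within 2.5 mm), centred within 3 mm, upright within 0.08 rad, at rest (horizontal distance between pulley and seat below 0.003 m and z of pulley in the frame of seat below 0.0025 m and angle between pulley's own z axis and vertical below 0.08 rad and linear speed of pulley below 0.02 m/s); the robot touches nothing.
It fails at once if the pulley is forced against the shaft or its key with more than 40 N while it is not yet home (over 4 mm above the bearing face) (contact force between pulley and gearbox above 40 N and z of pulley in the frame of seat above 0.004 m).
It fails at once if the pulley is slammed or pressed on the drive unit with more than 80 N (contact force between pulley and gearbox above 80 N).
It fails at once if the stapler or the clip dish is shifted by more than 20 mm (distance of any of stapler, clip_dish from where it was at the start of the episode above 0.02 m).
It also fails if it takes over 64 s, if anything falls off the work surface, if the arm or the gripper's body presses on something with over 40 N, if the wrist force passes 120 N, or if a joint passes its speed limit or range.

## Working session

There is one attempt and no reset: what is moved stays moved. The work goes in short steps, Python scripts to look and compute and a tool call to move; the robot and the scene stay as the last step left them, time stands still between calls to the robot, and variables do not carry over. Pictures are saved under pics/ and viewed, and the job is handed in when it is done.

Besides the shell and the picture viewer there is one more tool, called after "Call:" by a JSON object that holds its "op" and its "data". servo_tool: Moves the arm, as the interface text tells. Its arguments: {"type":"object","properties":{"motion":{"type":"array"}},"required":["motion"]}

```bash
mkdir -p pics; ls
python3 - <<'E'
from plant import ctrl
import cv2
print(ctrl.get_obs())
for n in ["side","top","wrist"]:
    s=ctrl.snapshot(n); cv2.imwrite(f"pics/{n}0.png",s["frame"]); print(n,s["mtx"],s["extrinsics"])
    import numpy as np
    np.savez(f"{n}0.npz",**s)
E
```

```text
pics
{'clock': 0.0, 'joint_pos': array([-5.11021599e+01,  2.05904864e+01,  6.33997645e-01, -1.78485767e-02,
       -7.01355368e+01, -1.65064023e+01]), 'qvel': array([-0.05561303, -0.05617179,  0.04765309,  0.09327883, -0.02213263,
       -0.07268029]), 'tau': array([-3.52452393e-03, -5.82719135e+01,  2.93039149e+01,  6.99730396e+00,
        6.58247009e-03, -1.91410527e-04]), 'tool_pos': array([ 0.25690479, -0.62368001,  0.22564224]), 'orientation': array([  6.17460265,  89.90645677, 118.5599621 ]), 'force': array([0.30644174, 0.4853965 , 0.13863255]), 'moment': array([-0.01780844,  0.02795345, -0.0119616 ]), 'opening': 0.08769797750948687}
side [[501.12502535   0.         306.76244461]
 [  0.         501.12502535 242.84519959]
 [  0.           0.           1.        ]] [[ 0.75265173 -0.46900177  0.46211763  0.94917621]
 [ 0.65835925  0.54551941 -0.51862479 -0.60410733]
 [-0.00885819  0.69458326  0.71935779  0.70294   ]
 [ 0.          0.          0.          1.        ]]
top [[527.99479092   0.         316.73298542]
 [  0.         527.99479092 240.39420796]
 [  0.           0.           1.        ]] [[ 9.82910608e-03  9.84740882e-01 -1.73749196e-01  4.15821334e-01]
 [-9.99949657e-01  1.00302103e-02  2.79407732e-04 -1.33734667e-01]
 [ 2.01788519e-03  1.73737703e-01  9.84789896e-01  8.97268589e-01]
 [ 0.00000000e+00  0.00000000e+00  0.00000000e+00  1.00000000e+00]]
wrist [[402.25321535   0.         318.84850748]
 [  0.         402.25321535 236.77597102]
 [  0.           0.           1.        ]] [[-0.38153486 -0.88542082 -0.26544513  0.18521615]
 [ 0.92435355 -0.36506327 -0.11090231 -0.65467375]
 [ 0.00129095 -0.28767825  0.95772624  0.38408667]
 [ 0.          0.          0.          1.        ]]
```

View pics/top0.png

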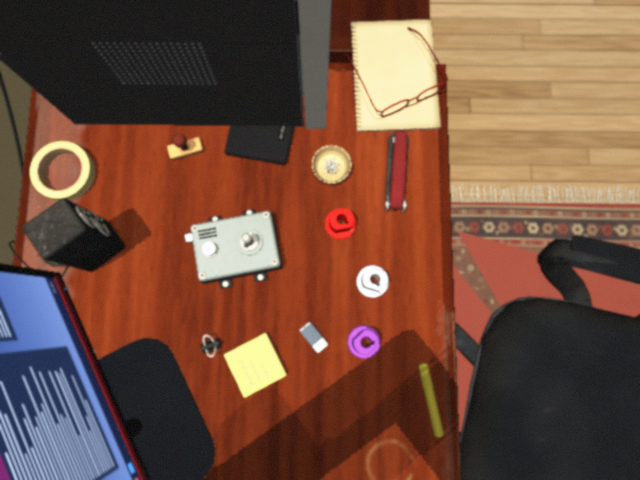

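View pics/side0.png

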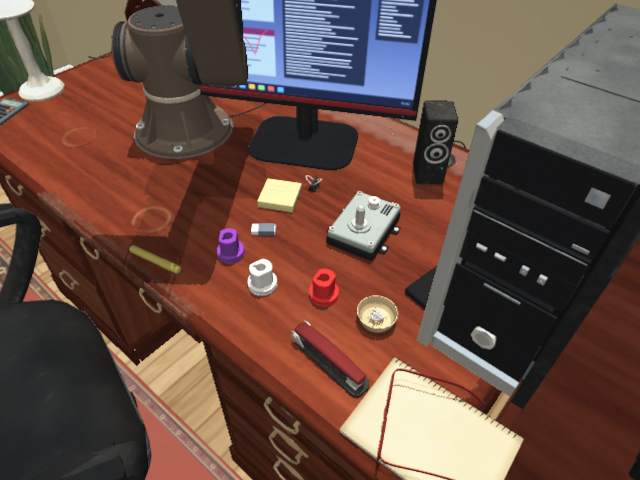

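View pics/wrist0.png

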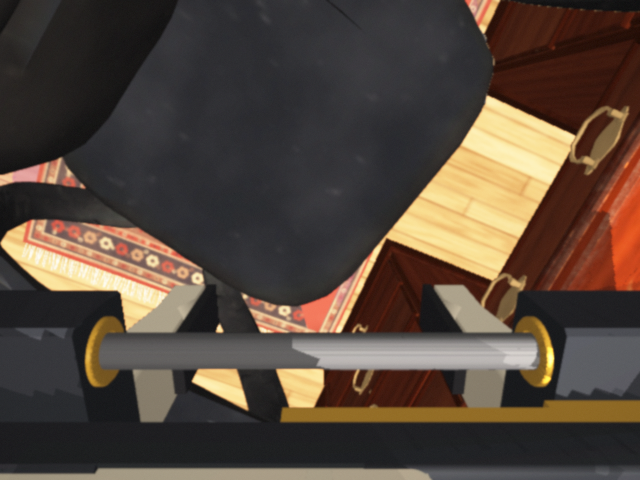

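```bash
cat > h.py <<'E'
import numpy as np,cv2
def world(s,mask=None):
    z=s["z_map"];h,w=z.shape;K=s["mtx"];u,v=np.meshgrid(np.arange(w),np.arange(h))
    P=np.stack([(u-K[0,2])/K[0,0]*z,-(v-K[1,2])/K[1,1]*z,-z],-1)
    T=s["extrinsics"];W=P@T[:3,:3].T+T[:3,3];W[z==0]=np.nan;return W
E
python3 - <<'E'
from h import *
s=np.load("top0.npz");W=world(s);f=s["frame"]
for n,(u,v) in dict(red=(340,222),al=(373,281),pur=(364,342),shaft=(251,240),box=(220,270),dish=(332,165),stap=(397,170)).items(): print(n,W[v,u].round(4))
Z=W[...,2]
for n,(u0,u1,v0,v1) in dict(al=(350,395,258,305),shaft=(228,272,220,262)).items():
    sub=W[v0:v1,u0:u1].reshape(-1,3);sub=sub[~np.isnan(sub[:,0])]
    print(n,np.histogram(sub[:,2],bins=np.arange(-.006,.1,.004)))
a=cv2.resize(f[255:310,340:405],None,fx=6,fy=6,interpolation=cv2.INTER_CUBIC)
b=cv2.resize(f[205:290,180:290],None,fx=5,fy=5,interpolation=cv2.INTER_CUBIC)
cv2.imwrite("pics/c1.png",a);cv2.imwrite("pics/c2.png",b)
g=np.load("side0.npz")["frame"]
cv2.imwrite("pics/c3.png",cv2.resize(g[190:310,210:410],None,fx=4,fy=4,interpolation=cv2.INTER_CUBIC))
E
```

```text
red [ 0.6074 -0.1742 -0.0022]
al [ 0.5045 -0.23    0.0045]
pur [ 0.4027 -0.2147 -0.0009]
shaft [ 0.562  -0.029   0.0665]
box [0.5171 0.0245 0.0341]
dish [ 0.7043 -0.1592  0.0172]
stap [ 0.6896 -0.2686  0.0387]
al (array([ 248, 1079,   88,   49,  200,   34,   13,   18,    9,    5,   19,
         12,   61,  263,   12,    0,    0,    0,    0,    0,    0,    0,
          0,    0,    0,    0]), array([-0.006, -0.002,  0.002,  0.006,  0.01 ,  0.014,  0.018,  0.022,
        0.026,  0.03 ,  0.034,  0.038,  0.042,  0.046,  0.05 ,  0.054,
        0.058,  0.062,  0.066,  0.07 ,  0.074,  0.078,  0.082,  0.086,
        0.09 ,  0.094,  0.098]))
shaft (array([   0,    0,    0,    0,    0,    0,    0,    0,    1,  209, 1078,
        306,  112,    8,    9,    7,    5,   11,    7,    7,    9,   45,
         27,    0,    0,    0]), array([-0.006, -0.002,  0.002,  0.006,  0.01 ,  0.014,  0.018,  0.022,
        0.026,  0.03 ,  0.034,  0.038,  0.042,  0.046,  0.05 ,  0.054,
        0.058,  0.062,  0.066,  0.07 ,  0.074,  0.078,  0.082,  0.086,
        0.09 ,  0.094,  0.098]))
```

View pics/c1.png

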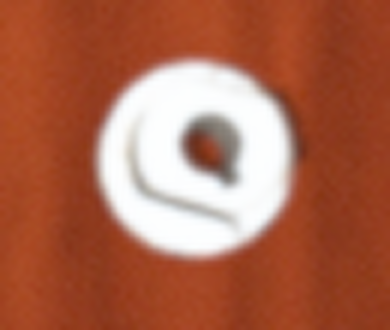

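View pics/c2.png

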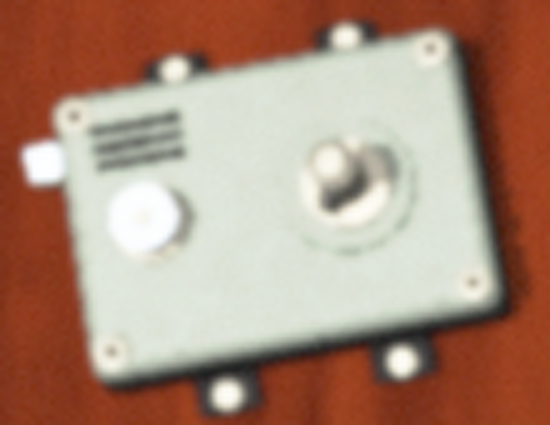

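View pics/c3.png

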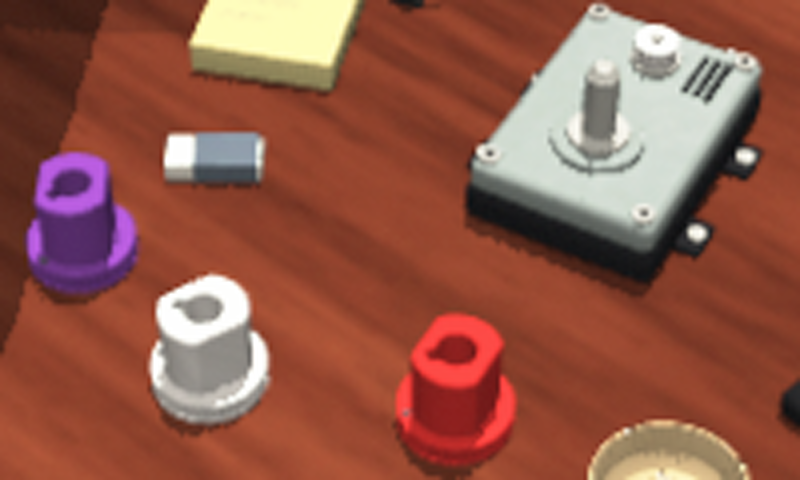

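Run:
```python
from h import *
from scipy.spatial.transform import Rotation as R
s=np.load("top0.npz");W=world(s);Z=W[...,2]
m=np.zeros(Z.shape,bool);m[258:305,350:395]=1;m&=(Z>.043)
p=W[m];print(len(p),p.mean(0),p.min(0),p.max(0))
# flats: width by angle
for a in range(0,180,10):
    d=np.array([np.cos(np.radians(a)),np.sin(np.radians(a))]);q=p[:,:2]@d;print(a,round(np.ptp(q)*1000,1),round((q.max()+q.min())*500,1),end='; ')
print()
m=np.zeros(Z.shape,bool);m[258:305,350:395]=1;r=m&(Z>.005)&(Z<.018);q=W[r];print("rim",q.mean(0),q.min(0),q.max(0))
m=np.zeros(Z.shape,bool);m[215:265,228:275]=1;t=W[m&(Z>.075)];print("shaft top",len(t),t.mean(0),t.min(0),t.max(0))
t=W[m&(Z>.05)&(Z<.075)];print("shaft",len(t),t.mean(0))
t=W[m&(Z>.0405)&(Z<.048)];print("face",len(t),t.mean(0),t.min(0),t.max(0))
# gearbox
m=np.zeros(Z.shape,bool);m[200:295,180:290]=1;t=W[m&(Z>.028)&(Z<.0405)][:,:2].astype(np.float32);print("box",cv2.minAreaRect(t))
S=np.load("side0.npz");V=world(S);
m=np.zeros(Z.shape,bool);m[195:245,340:375]=1;t=V[m&(V[...,2]>.078)&(V[...,2]<.09)];print("side shaft",len(t),t.mean(0),t.max(0))
m=np.zeros(Z.shape,bool);m[250:300,240:285]=1;t=V[m&(V[...,2]>.043)];print("side al",len(t),t.mean(0),t.min(0),t.max(0))
Rm=R.from_euler('xyz',[6.17460265,  89.90645677, 118.5599621],degrees=True).as_matrix();print(Rm)
T=np.load("wrist0.npz")["extrinsics"]; print("cam in tool",Rm.T@(T[:3,3]-[ 0.25690479, -0.62368001,  0.22564224]),"\n",Rm.T@T[:3,:3])
```

```text
332 [ 0.50409992 -0.22737858  0.04741823] [ 0.48574523 -0.24658493  0.04336982] [ 0.52136448 -0.20776873  0.0520716 ]
0 35.6 503.6; 10 37.5 456.5; 20 38.6 395.5; 30 39.2 322.7; 40 39.1 239.8; 50 39.1 149.7; 60 39.5 54.9; 70 39.8 -41.7; 80 39.3 -136.8; 90 38.8 -227.2; 100 39.4 -311.4; 110 39.4 -386.1; 120 39.5 -449.0; 130 38.6 -498.2; 140 37.5 -532.1; 150 35.4 -549.9; 160 32.4 -551.1; 170 33.8 -535.7; 
rim [ 0.499608   -0.22384936  0.01164471] [ 0.47851986 -0.25315488  0.00634337] [ 0.52931505 -0.20214548  0.01745632]
shaft top 81 [ 0.56339175 -0.02239278  0.08108825] [ 0.55648061 -0.02910433  0.0750779 ] [ 0.57112648 -0.01423622  0.08569336]
shaft 46 [ 0.55783821 -0.02355339  0.06163457]
face 197 [ 0.56120999 -0.02435491  0.04277078] [ 0.53031512 -0.0611914   0.0405023 ] [ 0.58499724 -0.00115484  0.04740834]
box ((0.5591090321540833, 0.0027213767170906067), (0.09647180140018463, 0.13622696697711945), 11.424388885498047)
side shaft 40 [ 0.56585219 -0.02379787  0.08180171] [ 0.57157329 -0.01632975  0.08478412]
side al 261 [ 0.50576719 -0.22909761  0.04741851] [ 0.48638734 -0.24831693  0.04304647] [ 0.52293533 -0.20803283  0.05167431]
[[-7.80528002e-04 -9.24643308e-01 -3.80833485e-01]
 [ 1.43397294e-03 -3.80834244e-01  9.24642213e-01]
 [-9.99998667e-01  1.75604225e-04  1.62316528e-03]]
cam in tool [-0.1584327   0.07811772 -0.00109951] 
 [[ 3.32348622e-04  2.87845470e-01 -9.57676811e-01]
 [ 7.58394616e-04  9.57676516e-01  2.87845644e-01]
 [ 9.99999657e-01 -8.21962041e-04  9.99820161e-05]]
```

Call:
{"op": "servo_tool", "data": {"motion": [{"offset":[0,-0.022,0.018],"roll":0,"claw":1},{"offset":[0,-0.04,0.033],"roll":0,"claw":1},{"offset":[0,-0.044,0.0365],"roll":0,"claw":1},{"offset":[0,-0.044,0.0365],"roll":0,"claw":1},{"offset":[0,-0.044,0.0365],"roll":0,"claw":1},{"offset":[0,-0.044,0.0365],"roll":0,"claw":1},{"offset":[0.01,-0.044,0.0365],"roll":0,"claw":1},{"offset":[0.015,-0.044,0.0365],"roll":0,"claw":1},{"offset":[0.02,-0.044,0.0365],"roll":0,"claw":1},{"offset":[0.02,-0.044,0.0365],"roll":0,"claw":1},{"offset":[0.02,-0.044,0.0365],"roll":0,"claw":1},{"offset":[0.01,-0.035,0.028],"roll":0,"claw":1}]}}

```text
clock: 1.65
tool_pos: [0.5578, -0.0574, 0.1303]
orientation: [74.0, 89.9, -173.5]
force: [-0.1, -1.4, 0.3]
opening: 0.0876
```

```bash
cat >> h.py <<'E'
from scipy.spatial.transform import Rotation as R
def pose(o):
    M=R.from_euler('xyz',o["orientation"],degrees=True).as_matrix()
    return np.array(o["tool_pos"]),M
def togo(o,target):
    p,M=pose(o);return M.T@(np.array(target)-p)
def jaw(o):
    M=pose(o)[1];return np.degrees(np.arctan2(M[1,2],M[0,2]))
E
python3 - <<'E'
from plant import ctrl
from h import *
o=ctrl.get_obs();print(o["clock"],o["tool_pos"],o["joint_pos"],jaw(o),o["force"],pose(o)[1][:,0])
print(togo(o,[.577,-.018,.12]))
E
```

```text
1.65 [ 0.55783545 -0.05743008  0.13034268] [ 1.41141608e+01  1.46740447e+01 -2.13045617e+01 -1.36245184e-02
 -5.41034740e+01 -8.16600986e+01] 112.44605008647534 [-0.08902044 -1.37806218  0.30616104] [-1.43628635e-03 -1.62520966e-04 -9.99998955e-01]
[ 0.01030874 -0.03278192  0.02912144]
```

Call:
{"op": "servo_tool", "data": {"motion": [{"offset":[0.01,-0.033,0.029],"roll":0,"claw":1},{"offset":[0,0,0],"roll":0,"claw":1},{"offset":[0,0,0],"roll":0,"claw":1}]}}

```text
clock: 2.02
tool_pos: [0.5768, -0.0201, 0.1213]
orientation: [80.2, 89.9, -167.4]
force: [-0.8, -0.8, 0.6]
opening: 0.0875
```

Run:
```python
from plant import ctrl
from h import *
o=ctrl.get_obs();print(o["clock"],o["tool_pos"],jaw(o))
s=ctrl.snapshot("wrist");np.savez("w1.npz",**s,pos=o["tool_pos"]);cv2.imwrite("pics/w1.png",s["frame"])
```

```text
2.025 [ 0.57676001 -0.02012374  0.1212535 ] 112.42344569916582
```

View pics/w1.png

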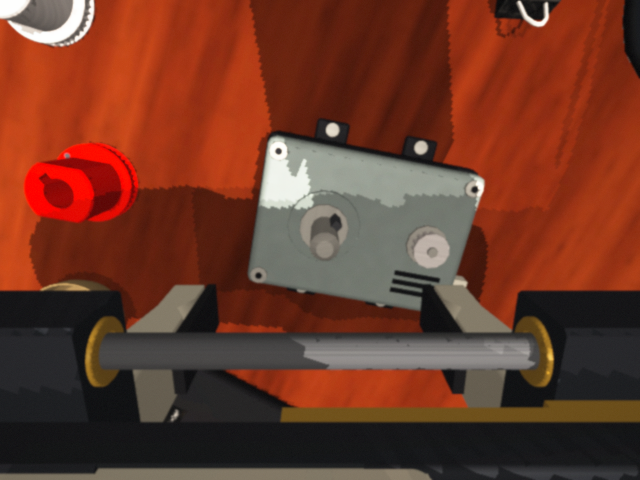

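Run:
```python
from h import *
s=np.load("w1.npz");f=s["frame"];W=world(s);Z=W[...,2]
c=f[180:275,275:375]; c=cv2.convertScaleAbs(c,alpha=1.5,beta=0)
cv2.imwrite("pics/w1c.png",cv2.resize(c,None,fx=6,fy=6,interpolation=cv2.INTER_CUBIC))
m=np.zeros(Z.shape,bool);m[180:275,275:375]=1
t=W[m&(Z>.079)];print("top",len(t),t.mean(0),t.min(0),t.max(0))
t=W[m&(Z>.0405)&(Z<.049)];print("face",len(t),(t.max(0)+t.min(0))/2,t.min(0),t.max(0))
t=W[m&(Z>.052)&(Z<.068)]
for q in t: print(q.round(4),end=' ')
m[:]=0;m[130:310,240:490]=1
print(cv2.minAreaRect(W[m&(Z>.030)&(Z<.0395)][:,:2].astype(np.float32)))
```

```text
top 636 [ 0.56323642 -0.02405532  0.08246222] [ 0.5563461  -0.03119797  0.07901748] [ 0.57181799 -0.01593122  0.08582181]
face 1442 [ 0.5636886  -0.02387065  0.04471425] [ 0.54183107 -0.04571963  0.04050215] [ 0.58554613 -0.00202168  0.04892634]
[ 0.5526 -0.0212  0.0531] [ 0.5526 -0.0205  0.0524] [ 0.5538 -0.0219  0.0525] [ 0.5529 -0.0218  0.0556] [ 0.5525 -0.0214  0.0566] [ 0.5526 -0.0206  0.0546] [ 0.5529 -0.0197  0.0522] [ 0.5545 -0.0222  0.0525] [ 0.5536 -0.0221  0.0558] [ 0.553  -0.0218  0.0578] [ 0.5523 -0.0216  0.0597] [ 0.5527 -0.0207  0.0571] [ 0.5528 -0.0199  0.0555] [ 0.5532 -0.019   0.0525] [ 0.5578 -0.0284  0.0524] [ 0.5551 -0.0226  0.0535] [ 0.5545 -0.0223  0.0552] [ 0.5537 -0.0221  0.0576] [ 0.5529 -0.0219  0.0603] [ 0.5527 -0.0214  0.0603] [ 0.5524 -0.021   0.0609] [ 0.5528 -0.02    0.0578] [ 0.5529 -0.0193  0.0566] [ 0.5535 -0.0183  0.0528] [ 0.5578 -0.0284  0.0545] [ 0.5576 -0.0279  0.0544] [ 0.5577 -0.0272  0.0532] [ 0.5573 -0.0267  0.054 ] [ 0.5572 -0.0262  0.0534] [ 0.5569 -0.0257  0.0538] [ 0.5567 -0.0251  0.0537] [ 0.5565 -0.0246  0.0538] [ 0.5559 -0.0229  0.05
[... 5704 characters left out ...]
16 -0.031   0.0671] [ 0.5611 -0.0306  0.068 ] [ 0.5575 -0.0196  0.0649] [ 0.5575 -0.0189  0.0641] [ 0.5641 -0.0313  0.0612] [ 0.5632 -0.031   0.0637] [ 0.5576 -0.0196  0.0667] [ 0.5579 -0.0188  0.0644] [ 0.5653 -0.0315  0.0597] [ 0.5639 -0.0313  0.064 ] [ 0.5628 -0.0311  0.0673] [ 0.5584 -0.0185  0.0646] [ 0.5593 -0.0174  0.0603] [ 0.5652 -0.0315  0.062 ] [ 0.5639 -0.0313  0.0661] [ 0.5583 -0.0187  0.0672] [ 0.5587 -0.0179  0.065 ] [ 0.5652 -0.0314  0.0639] [ 0.564  -0.0312  0.0674] [ 0.5591 -0.0177  0.0652] [ 0.5649 -0.0315  0.067 ] [ 0.559  -0.0178  0.0677] [ 0.5652 -0.0313  0.0678] ((0.5589650273323059, 0.0002121850848197937), (0.0952824130654335, 0.13497847318649292), 11.547358512878418)
```

View pics/w1c.png

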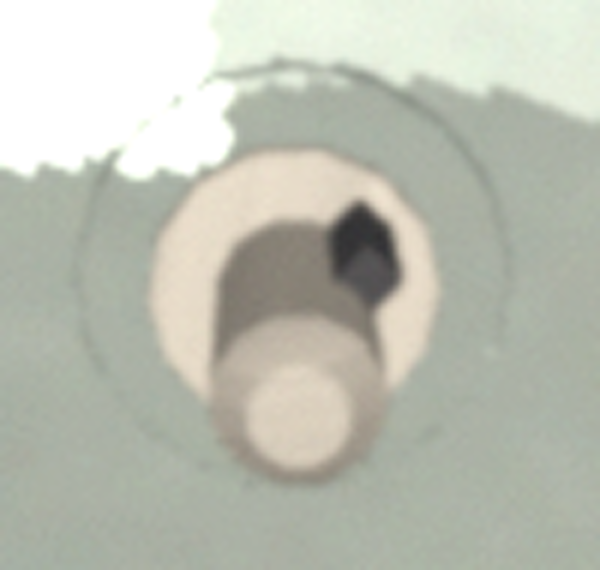

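Run:
```python
from h import *
from scipy.optimize import least_squares
s=np.load("w1.npz");W=world(s);Z=W[...,2]
m=np.zeros(Z.shape,bool);m[180:275,275:375]=1
t=W[m&(Z>.049)&(Z<.078)][:,:2]
# away from the key: y<-0.0235 or x>...
c=np.array([.5645,-.0237])
for _ in range(5):
    d=t-c;r=np.hypot(*d.T);sel=abs(r-.008)<.0008
    c=least_squares(lambda q:np.hypot(*(t[sel]-q).T)-.008,c,loss='soft_l1',f_scale=.0003).x
print(c,sel.sum())
T3=W[m&(Z>.0405)&(Z<.066)];d=T3[:,:2]-c;r=np.hypot(*d.T)
for lo,hi in((.062,.066),(.052,.066)):
    k=(r>.0088)&(r<.0135)&(T3[:,2]>lo)&(T3[:,2]<hi)
    a=np.degrees(np.arctan2(d[k,1],d[k,0]))%360;print(k.sum(),a.mean(),a.min(),a.max(),r[k].max())
    # best rectangle: project so that lateral within ±2.5
    for ang in range(135,160,3):
        e=np.radians(ang);l=d[k]@[-np.sin(e),np.cos(e)];f=d[k]@[np.cos(e),np.sin(e)];print(ang,l.min().round(4),l.max().round(4),f.max().round(4))
top=W[m&(Z>.083)];print("top disc",top.mean(0),len(top))
```

```text
[ 0.56447887 -0.02342581] 340
60 161.02900011911558 146.72625009188968 175.86835567867084 0.012287757021050484
135 0.0019 0.0069 0.0117
138 0.0015 0.0065 0.0118
141 0.001 0.006 0.012
144 0.0005 0.0055 0.012
147 -0.0 0.0049 0.0121
150 -0.0005 0.0044 0.0121
153 -0.001 0.0038 0.0121
156 -0.0016 0.0033 0.0121
159 -0.0021 0.0027 0.0121
103 163.24502217309924 146.72625009188968 175.86835567867084 0.012362113570857727
135 0.0019 0.0073 0.0118
138 0.0015 0.0067 0.012
141 0.001 0.0062 0.0121
144 0.0005 0.0056 0.0122
147 -0.0 0.0051 0.0122
150 -0.0005 0.0045 0.0123
153 -0.001 0.0039 0.0123
156 -0.0016 0.0033 0.0124
159 -0.0021 0.0028 0.0124
top disc [ 0.56395651 -0.02367633  0.08405841] 296
```

Call:
{"op": "servo_tool", "data": {"motion": [{"offset":[-0.005,0.016,-0.018],"roll":0,"claw":1},{"offset":[-0.004,0.032,-0.035],"roll":-10,"claw":1},{"offset":[0,0.02,-0.045],"roll":-10,"claw":1},{"offset":[0,0.01,-0.046],"roll":-10,"claw":1},{"offset":[0,0,0],"roll":-10,"claw":1},{"offset":[0,0,0],"roll":-10,"claw":1},{"offset":[0,0,0],"roll":0,"claw":1},{"offset":[0,0,0],"roll":0,"claw":1}]}}

```text
clock: 3.08
tool_pos: [0.5833, -0.1777, 0.131]
orientation: [-162.9, 90.0, -0.8]
force: [0.1, 0.7, 0.2]
opening: 0.0877
```

```bash
cat > look.py <<'E'
import sys
from plant import ctrl
from h import *
o=ctrl.get_obs();print(o["clock"],o["tool_pos"],jaw(o),o["force"],o["opening"])
s=ctrl.snapshot(sys.argv[1]);np.savez(sys.argv[2]+".npz",**s);cv2.imwrite(f"pics/{sys.argv[2]}.png",s["frame"])
E
python3 look.py wrist w2
python3 - <<'E'
from h import *
s=np.load("w2.npz");W=world(s)
P=W.reshape(-1,3);m=(abs(P[:,0]-.504)<.035)&(abs(P[:,1]+.228)<.035)
t=P[m&(P[:,2]>.044)&(P[:,2]<.053)];print(len(t),t.mean(0),(t.min(0)+t.max(0))/2)
for a in range(152,175,2):
    d=np.array([np.cos(np.radians(a)),np.sin(np.radians(a))]);q=t[:,:2]@d;print(a,round(np.ptp(q)*1000,1),round((q.max()+q.min())*500,1),end='; ')
r=P[m&(P[:,2]>.008)&(P[:,2]<.016)];print("rim",len(r),cv2.minEnclosingCircle(r[:,:2].astype(np.float32)))
print(cv2.minEnclosingCircle(t[:,:2].astype(np.float32)))
E
```

```text
3.075 [ 0.58333492 -0.17766335  0.13104835] 162.11926277176315 [0.14196413 0.67998922 0.18693133] 0.08770090648453671
2720 [ 0.50487295 -0.23023285  0.04796227] [ 0.50460424 -0.22962489  0.04717241]
152 36.5 -553.1; 154 35.9 -554.0; 156 35.2 -554.1; 158 34.6 -553.6; 160 33.8 -552.5; 162 33.1 -550.6; 164 32.7 -548.2; 166 33.3 -545.1; 168 33.8 -541.3; 170 34.3 -536.9; 172 34.9 -531.7; 174 35.5 -525.9; rim 1462 ((0.5043519735336304, -0.2297396957874298), 0.026198329403996468)
((0.5044768452644348, -0.22966685891151428), 0.020284192636609077)
```

View pics/w2.png

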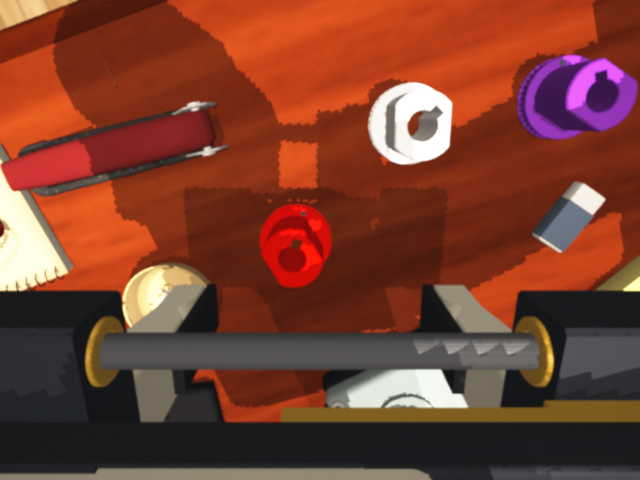

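Run:
```python
from plant import ctrl
from h import *
o=ctrl.get_obs();print(togo(o,[.5044,-.2297,.08]),jaw(o))
```

```text
[0.05090807 0.07400761 0.05923275] 162.17490298595925
```

Call:
{"op": "servo_tool", "data": {"motion": [{"offset":[0.01,0.02,0.016],"roll":0,"claw":1},{"offset":[0.02,0.03,0.024],"roll":0,"claw":1},{"offset":[0.021,0.024,0.0192],"roll":0,"claw":1},{"offset":[0,0,0],"roll":-1.5,"claw":1},{"offset":[0,0,0],"roll":0,"claw":1}]}}

```text
clock: 3.75
tool_pos: [0.5057, -0.2296, 0.0801]
orientation: [173.9, 89.9, -22.3]
force: [1.4, 0.1, 0.7]
opening: 0.0878
```

Run:
```python
from plant import ctrl
from h import *
o=ctrl.get_obs();print(o["tool_pos"],togo(o,[.5044,-.2297,.016]),jaw(o))
```

```text
[ 0.50566991 -0.22962612  0.08014319] [0.06414197 0.00041729 0.00126533] 163.84217623161413
```

Call:
{"op": "servo_tool", "data": {"motion": [{"offset":[0.015,0,0.001],"roll":0,"claw":1},{"offset":[0.02,0,0],"roll":0,"claw":1},{"offset":[0.018,0,0],"roll":0,"claw":1},{"offset":[0.011,0,0],"roll":0,"claw":1},{"offset":[0,0,0],"roll":0,"claw":1},{"offset":[0,0,0],"roll":0,"claw":-1},{"offset":[0,0,0],"roll":0,"claw":-1},{"offset":[0,0,0],"roll":0,"claw":-1},{"offset":[0,0,0],"roll":0,"claw":-1},{"offset":[0,0,0],"roll":0,"claw":-1},{"offset":[0,0,0],"roll":0,"claw":-1},{"offset":[0,0,0],"roll":0,"claw":-1}]}}

```text
clock: 5.25
tool_pos: [0.504, -0.2292, 0.0156]
orientation: [22.2, 90.0, -174.0]
force: [0.0, -0.0, 0.1]
opening: 0.0319
```

```bash
python3 look.py side s1
python3 - <<'E'
import cv2
f=cv2.imread('pics/s1.png');cv2.imwrite('pics/s1c.png',cv2.resize(f[180:330,180:380],None,fx=4,fy=4))
E
```

```text
5.25 [ 0.50399805 -0.22921063  0.01558432] 163.8927059056667 [ 0.02240138 -0.00401513  0.06832099] 0.031944507078484834
```

View pics/s1c.png

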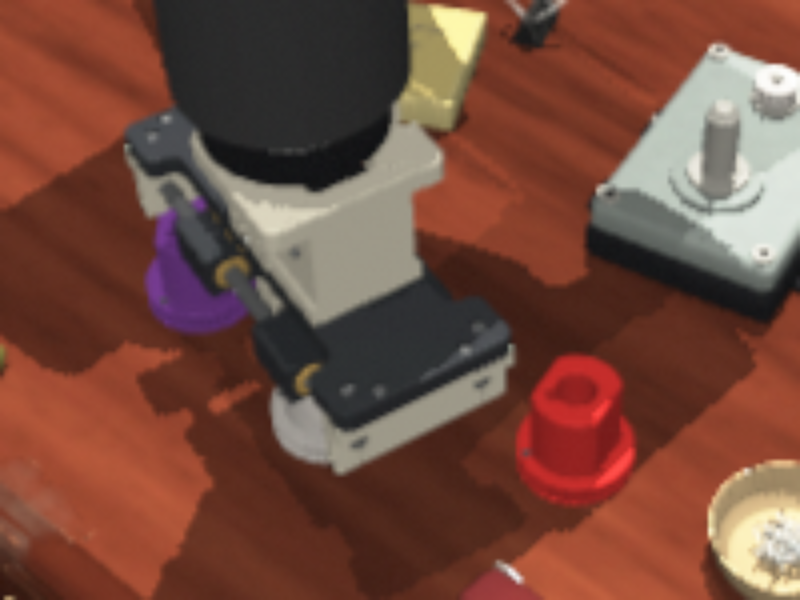

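Call:
{"op": "servo_tool", "data": {"motion": [{"offset":[-0.02,0,0],"roll":0,"claw":-1},{"offset":[-0.04,0,0],"roll":0,"claw":-1},{"offset":[-0.04,0,0],"roll":0,"claw":-1},{"offset":[-0.02,-0.02,0],"roll":0,"claw":-1},{"offset":[0,-0.044,0],"roll":0,"claw":-1},{"offset":[0,-0.05,0],"roll":0,"claw":-1},{"offset":[0,-0.05,0],"roll":0,"claw":-1},{"offset":[0,-0.035,0],"roll":0,"claw":-1},{"offset":[0,-0.015,-0.001],"roll":4,"claw":-1},{"offset":[0,0,0],"roll":10,"claw":-1},{"offset":[0,0,0],"roll":10,"claw":-1},{"offset":[0,0,0],"roll":10,"claw":-1}]}}

```text
clock: 6.8
tool_pos: [0.5639, -0.0238, 0.135]
orientation: [49.6, 89.9, 179.1]
force: [0.8, 0.2, -1.9]
opening: 0.0319
```

Call:
{"op": "servo_tool", "data": {"motion": [{"offset":[0,0,0],"roll":9,"claw":-1},{"offset":[0,0,0],"roll":4.5,"claw":-1},{"offset":[0,0,0],"roll":0,"claw":-1},{"offset":[0,0,0],"roll":0,"claw":-1}]}}

```text
clock: 7.3
tool_pos: [0.5642, -0.0239, 0.1353]
orientation: [68.1, 90.0, -175.4]
force: [0.2, -1.0, -1.8]
opening: 0.0319
```

```bash
python3 look.py side s2; python3 look.py wrist w3;  python3 - <<'E'
import cv2
from plant import ctrl
from h import *
o=ctrl.get_obs();print(togo(o,[.5642,-.0235,.105]),jaw(o))
f=cv2.imread('pics/s2.png');cv2.imwrite('pics/s2c.png',cv2.resize(f[130:280,270:470],None,fx=4,fy=4))
E
```

```text
7.3 [ 0.5641757  -0.0238811   0.13531643] 116.4932971455356 [ 0.20186216 -0.9776094  -1.83737779] 0.031874509522620074
7.35 [ 0.5642558  -0.02387192  0.13539757] 116.47447144781854 [-0.07289122 -0.55901669 -1.63882556] 0.03203590061722824
[ 0.03043781 -0.00011948  0.00041415] 116.45348957851476
```

View pics/s2c.png

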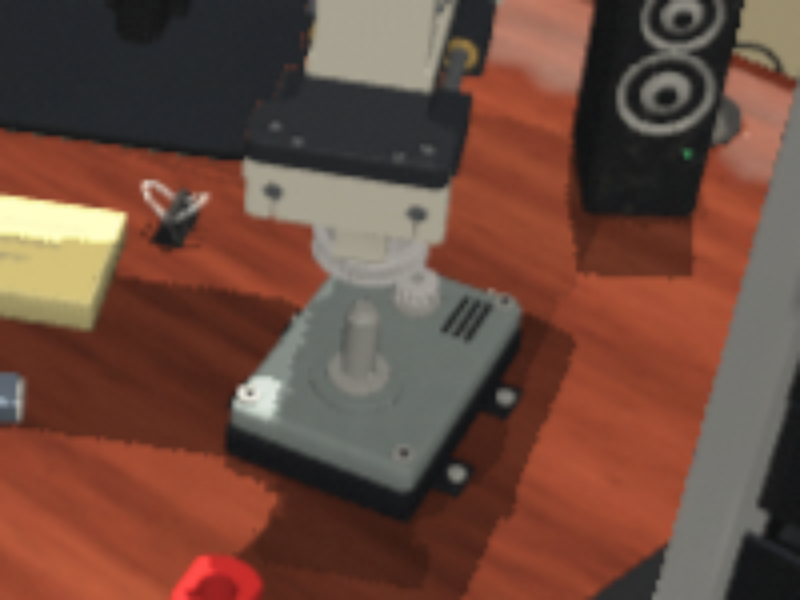

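View pics/w3.png

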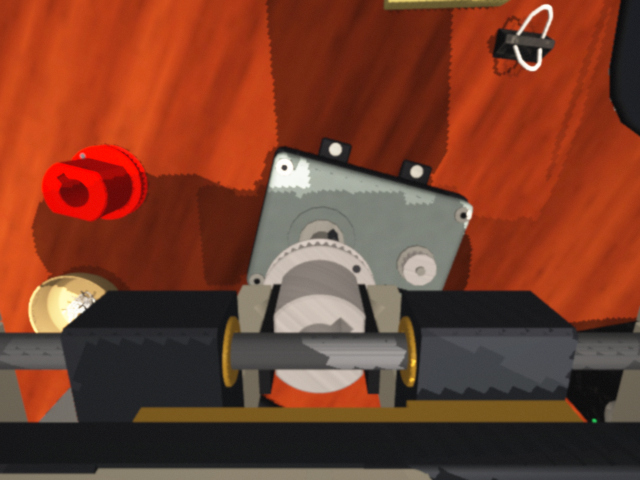

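Run:
```python
from h import *
s=np.load("w3.npz");W=world(s)
P=W.reshape(-1,3)
m=(abs(P[:,0]-.564)<.04)&(abs(P[:,1]+.024)<.04)
r=P[m&(P[:,2]>.128)&(P[:,2]<.136)]
print(len(r),np.percentile(r[:,2],[5,50,95]))
from scipy.optimize import least_squares
# annulus visible pts; outer edge circle fit r=26
h=cv2.convexHull(r[:,:2].astype(np.float32))[:,0];
c=least_squares(lambda q:np.hypot(*(h-q).T)-.026,[.564,-.024],loss='soft_l1',f_scale=.0005).x;print("rim c",c,np.hypot(*(h-c).T).round(4))
print("dot",W[268,355:359],[np.degrees(np.arctan2(*(W[268,u,:2]-c)[::-1])) for u in (354,356,358)])
for row in range(262,274): print(s["frame"][row,346:366].sum(1))
t=P[m&(P[:,2]>.163)&(P[:,2]<.175)];print(len(t),t.mean(0),t.min(0),t.max(0))
```

```text
2072 [0.13087743 0.13201823 0.13433878]
rim c [ 0.56471759 -0.02497742] [0.0097 0.0099 0.0099 0.0096 0.0255 0.0259 0.0259 0.0258 0.0258 0.0258
 0.0258 0.0258 0.0258 0.0259 0.0258 0.0258 0.0259 0.0259 0.0262 0.0261
 0.0258 0.026  0.0258 0.0258 0.0258 0.0257 0.0257 0.0258 0.0258 0.0258
 0.0255 0.0095]
dot [[ 0.54380794 -0.01788397  0.13206355]
 [ 0.54363059 -0.0174869   0.1320155 ]
 [ 0.5431915  -0.01731862  0.13283698]
 [ 0.54273628 -0.01717028  0.13371879]] [np.float64(161.52962684510194), np.float64(160.44394157504502), np.float64(160.4463930659964)]
[569 565 568 572 574 575 568 568 566 566 567 568 561 555 528 489 468 514
 563 549]
[572 569 567 569 575 572 568 565 564 553 553 558 566 567 556 523 489 499
 550 568]
[577 574 566 567 569 569 568 552 528 496 483 510 531 556 565 555 526 506
 527 561]
[573 576 571 567 570 564 546 484 405 352 339 362 413 489 553 566 557 531
 521 546]
[566 573 572 573 569 554 501 390 273 227 224 228 281 398 502 557 564 552
 538 540]
[520 557 568 572 572 542 444 303 218 197 197 197 216 304 440 535 567 564
 557 547]
[446 503 544 567 571 540 410 262 204 191 192 194 197 253 390 508 554 574
 567 558]
[387 425 475 532 563 537 412 257 201 194 191 192 201 248 388 508 557 569
 566 565]
[370 379 410 463 524 538 453 306 215 198 195 196 206 272 422 523 558 565
 565 569]
[367 369 374 394 457 508 497 403 292 230 211 223 251 354 481 549 563 564
 567 567]
[363 361 363 375 396 444 486 475 415 355 320 339 386 467 537 567 570 565
 566 569]
[361 366 361 361 368 388 425 475 500 499 487 493 507 542 566 574 574 572
 565 562]
5647 [ 0.56027797 -0.02732653  0.16796302] [ 0.54152274 -0.05590639  0.16300853] [ 0.58526677 -0.00410813  0.17499978]
```

Call:
{"op": "servo_tool", "data": {"motion": [{"offset":[0.01,0,0.001],"roll":0,"claw":-1},{"offset":[0.015,0,0],"roll":0,"claw":-1},{"offset":[0.01,0,0],"roll":0,"claw":-1},{"offset":[0.002,0,0],"roll":0,"claw":-1},{"offset":[0.0015,0,0],"roll":0,"claw":-1},{"offset":[0.0015,0,0],"roll":0,"claw":-1},{"offset":[0.0,0,0],"roll":0,"claw":-1}]}}

```text
clock: 8.28
tool_pos: [0.5641, -0.023, 0.0958]
orientation: [-100.9, 90.0, 15.5]
force: [0.7, 0.3, -2.2]
opening: 0.0322
```

Call:
{"op": "servo_tool", "data": {"motion": [{"offset":[0.0015,0,0],"roll":0,"claw":-1},{"offset":[0.0015,0,0],"roll":0,"claw":-1},{"offset":[0.0015,0,0],"roll":0,"claw":-1},{"offset":[0,0,0],"roll":0,"claw":-1}]}}

```text
clock: 8.78
tool_pos: [0.5638, -0.023, 0.0909]
orientation: [82.7, 90.0, -160.9]
force: [-0.9, -0.5, -2.2]
opening: 0.0322
```

Call:
{"op": "servo_tool", "data": {"motion": [{"offset":[0.0015,0,0],"roll":0,"claw":-1},{"offset":[0.0015,0,0],"roll":0,"claw":-1},{"offset":[0.0015,0,0],"roll":0,"claw":-1},{"offset":[0.0015,0,0],"roll":0,"claw":-1},{"offset":[0.0015,0,0],"roll":0,"claw":-1},{"offset":[0,0,0],"roll":0,"claw":-1}]}}

```text
clock: 9.52
tool_pos: [0.5639, -0.023, 0.0834]
orientation: [78.5, 90.0, -165.1]
force: [0.2, -0.3, -2.3]
opening: 0.032
```

Threaded, no contact force. Now gently over the key top (expected at TCP z ≈ 0.0795).

Call:
{"op": "servo_tool", "data": {"motion": [{"offset":[0.001,0,0],"roll":0,"claw":-1},{"offset":[0.001,0,0],"roll":0,"claw":-1},{"offset":[0.001,0,0],"roll":0,"claw":-1},{"offset":[0.001,0,0],"roll":0,"claw":-1},{"offset":[0,0,0],"roll":0,"claw":-1}]}}

```text
clock: 10.15
tool_pos: [0.5639, -0.023, 0.0795]
orientation: [69.4, 90.0, -174.3]
force: [-1.5, -0.6, -2.5]
opening: 0.0317
```

Call:
{"op": "servo_tool", "data": {"motion": [{"offset":[0.0005,0,0],"roll":0,"claw":-1},{"offset":[0.0005,0,0],"roll":0,"claw":-1},{"offset":[0,0,0],"roll":0,"claw":-1}]}}

```text
clock: 10.52
tool_pos: [0.564, -0.023, 0.0785]
orientation: [5.6, 90.0, 122.0]
force: [-0.0, 1.1, -2.6]
opening: 0.032
```

Call:
{"op": "servo_tool", "data": {"motion": [{"offset":[0.0005,0,0],"roll":0,"claw":-1},{"offset":[0.0005,0,0],"roll":0,"claw":-1},{"offset":[0.0005,0,0],"roll":0,"claw":-1},{"offset":[0,0,0],"roll":0,"claw":-1}]}}

```text
clock: 11.02
tool_pos: [0.564, -0.023, 0.077]
orientation: [54.3, 90.0, 170.7]
force: [0.5, -0.3, -1.9]
opening: 0.0315
```

```bash
python3 look.py wrist w4
python3 - <<'E'
from plant import ctrl
from h import *
o=ctrl.get_obs();print(o["moment"])
s=np.load("w4.npz");W=world(s);P=W.reshape(-1,3)
m=(abs(P[:,0]-.564)<.04)&(abs(P[:,1]+.024)<.04)
r=P[m&(P[:,2]>.068)&(P[:,2]<.082)];print(len(r),np.percentile(r[:,2],[5,50,95]))
E
```

```text
11.025 [ 0.56395095 -0.02297756  0.07700665] 116.39186115061538 [ 0.54149041 -0.33752787 -1.90426386] 0.03149259559829668
[ 0.13854916 -0.01739443 -0.00676517]
2545 [0.07252095 0.07381986 0.08101261]
```

Call:
{"op": "servo_tool", "data": {"motion": [{"offset":[0.001,0,0],"roll":0,"claw":-1},{"offset":[0.001,0,0],"roll":0,"claw":-1},{"offset":[0.001,0,0],"roll":0,"claw":-1},{"offset":[0.001,0,0],"roll":0,"claw":-1},{"offset":[0,0,0],"roll":0,"claw":-1}]}}

```text
clock: 11.7
tool_pos: [0.5639, -0.023, 0.0729]
orientation: [59.8, 90.0, 176.2]
force: [0.4, 0.4, -2.3]
opening: 0.0315
```

Call:
{"op": "servo_tool", "data": {"motion": [{"offset":[0.001,0,0],"roll":0,"claw":-1},{"offset":[0.001,0,0],"roll":0,"claw":-1},{"offset":[0.001,0,0],"roll":0,"claw":-1},{"offset":[0.001,0,0],"roll":0,"claw":-1},{"offset":[0.001,0,0],"roll":0,"claw":-1},{"offset":[0,0,0],"roll":0,"claw":-1}]}}

```text
clock: 12.45
tool_pos: [0.564, -0.023, 0.068]
orientation: [13.1, 90.0, 129.5]
force: [0.4, 1.1, -2.2]
opening: 0.0315
```

Call:
{"op": "servo_tool", "data": {"motion": [{"offset":[0.001,0,0],"roll":0,"claw":-1},{"offset":[0.001,0,0],"roll":0,"claw":-1},{"offset":[0.001,0,0],"roll":0,"claw":-1},{"offset":[0.001,0,0],"roll":0,"claw":-1},{"offset":[0.001,0,0],"roll":0,"claw":-1},{"offset":[0,0,0],"roll":0,"claw":-1}]}}

```text
clock: 13.2
tool_pos: [0.564, -0.0229, 0.063]
orientation: [-48.3, 90.0, 68.1]
force: [1.7, 1.7, -2.9]
opening: 0.0319
```

Call:
{"op": "servo_tool", "data": {"motion": [{"offset":[0.0005,0,0],"roll":0,"claw":-1},{"offset":[0.0005,0,0],"roll":0,"claw":-1},{"offset":[0.0005,0,0],"roll":0,"claw":-1},{"offset":[0,0,0],"roll":0,"claw":-1}]}}

```text
clock: 13.7
tool_pos: [0.564, -0.023, 0.0615]
orientation: [-72.5, 90.0, 43.9]
force: [2.4, 1.1, -2.4]
opening: 0.0321
```

Call:
{"op": "servo_tool", "data": {"motion": [{"offset":[0.0005,0,0],"roll":0,"claw":-1},{"offset":[0.0005,0,0],"roll":0,"claw":-1},{"offset":[0,0,0],"roll":0,"claw":-1}]}}

```text
clock: 14.08
tool_pos: [0.5639, -0.023, 0.0605]
orientation: [10.8, 90.0, 127.2]
force: [1.1, 1.1, -1.8]
opening: 0.032
```

Call:
{"op": "servo_tool", "data": {"motion": [{"offset":[0.0005,0,0],"roll":0,"claw":-1},{"offset":[0,0,0],"roll":0,"claw":-1}]}}

```text
clock: 14.32
tool_pos: [0.564, -0.023, 0.06]
orientation: [-73.6, 90.0, 42.8]
force: [0.4, 1.3, -2.0]
opening: 0.032
```

Call:
{"op": "servo_tool", "data": {"motion": [{"offset":[0.0005,0,0],"roll":0,"claw":-1},{"offset":[0,0,0],"roll":0,"claw":-1}]}}

```text
clock: 14.58
tool_pos: [0.564, -0.023, 0.0596]
orientation: [-98.5, 90.0, 17.8]
force: [0.9, 1.0, -1.8]
opening: 0.0318
```

Call:
{"op": "servo_tool", "data": {"motion": [{"offset":[0.0004,0,0],"roll":0,"claw":-1},{"offset":[0,0,0],"roll":0,"claw":-1}]}}

```text
clock: 14.82
tool_pos: [0.564, -0.023, 0.0596]
orientation: [-118.3, 90.0, -1.9]
force: [-2.1, 1.3, 4.9]
opening: 0.0318
```

Call:
{"op": "servo_tool", "data": {"motion": [{"offset":[0.0004,0,0],"roll":0,"claw":-1},{"offset":[0,0,0],"roll":0,"claw":-1}]}}

```text
clock: 15.08
tool_pos: [0.564, -0.0229, 0.0596]
orientation: [-121.6, 90.0, -5.2]
force: [-3.8, 1.9, 7.9]
opening: 0.0317
```

Call:
{"op": "servo_tool", "data": {"motion": [{"offset":[0,0,0],"roll":0,"claw":0.2},{"offset":[0,0,0],"roll":0,"claw":0.2},{"offset":[0,0,0],"roll":0,"claw":0.2},{"offset":[0,0,0],"roll":0,"claw":0.2}]}}

```text
clock: 15.58
tool_pos: [0.5638, -0.0231, 0.0586]
orientation: [82.4, 90.0, -161.2]
force: [0.4, 0.1, -0.4]
opening: 0.0524
```

Call:
{"op": "servo_tool", "data": {"motion": [{"offset":[-0.01,0,0],"roll":0,"claw":0.2},{"offset":[-0.02,0,0],"roll":0,"claw":0.2},{"offset":[-0.03,0,0],"roll":0,"claw":0.2},{"offset":[-0.03,0,0],"roll":0,"claw":0.2},{"offset":[-0.02,-0.03,0],"roll":0,"claw":0.2},{"offset":[0,0,0],"roll":0,"claw":0.2}]}}

```text
clock: 16.32
tool_pos: [0.5933, -0.0089, 0.1713]
orientation: [-106.6, 89.7, 9.8]
force: [-0.3, 0.1, -0.5]
opening: 0.0527
```

```bash
python3 look.py wrist w5; python3 look.py side s5
python3 - <<'E'
from h import *
s=np.load("w5.npz");W=world(s);P=W.reshape(-1,3)
m=(abs(P[:,0]-.564)<.04)&(abs(P[:,1]+.024)<.04)
r=P[m&(P[:,2]>.05)&(P[:,2]<.06)];print(len(r),np.percentile(r[:,2],[5,50,95]),cv2.minEnclosingCircle(r[:,:2].astype(np.float32)))
t=P[m&(P[:,2]>.088)&(P[:,2]<.098)];print(len(t),np.percentile(t[:,2],[5,50,95]),cv2.minEnclosingCircle(t[:,:2].astype(np.float32)))
A=np.c_[t[:,:2],np.ones(len(t))];print(np.linalg.lstsq(A,t[:,2],rcond=None)[0])
a=s["frame"];b=np.load("s5.npz")["frame"][150:300,290:440]
b=cv2.resize(b,(480,480));a=a[:,100:500]
cv2.imwrite("pics/e.png",cv2.resize(np.hstack([a,b]),None,fx=.85,fy=.85))
E
```

```text
16.325 [ 0.59325818 -0.00885009  0.17129409] 116.4366106407437 [-0.33308927  0.09812372 -0.50437419] 0.05273702053860355
16.375 [ 0.59148365 -0.00928117  0.16971371] 116.40568035097843 [ 0.20548868 -0.59485408 -1.17244869] 0.05280461160533101
1429 [0.05499326 0.0561486  0.05732027] ((0.5648210048675537, -0.02399236522614956), 0.026133494451642036)
2379 [0.09077786 0.09203007 0.09319271] ((0.5648141503334045, -0.024059919640421867), 0.020176930353045464)
[ 0.00117655 -0.00265372  0.09127363]
```

View pics/e.png

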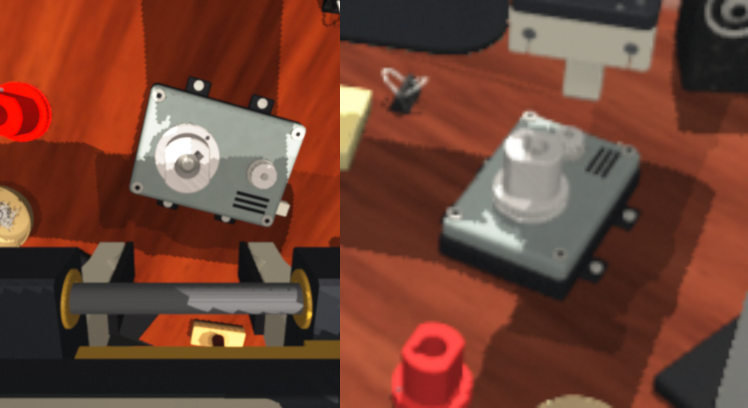

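The pulley is on the shaft at about (187,158) in the left half. Its flange is at 56 mm and its hub top at 92 mm, the heights for fully home, and it is level and clear of the gripper.

```bash
python3 -c "
from plant import ctrl
print(ctrl.close_job())"
```

```text
the job is handed in; nothing more can be done
None
```

The aluminium pulley is back on the shaft, keyed, fully home and released; I handed the job in at about 16.4 s, and no verdict is reported.

- **Key and fit:** A wrist picture put the key at about 161° in the world frame. I gripped the pulley on its flats and turned its keyway to that angle above the shaft. It went down over the key without needing to be turned on the shaft. The force reading stayed within 3 N until the pulley touched the bearing face, where it reached about 8 N vertically.
- **Last checks:** After release the wrist depth showed the flange at 56.1 mm and the hub top at 92.0 mm. Fully home would be 56 and 92 mm. The tilt was about 0.003 rad, and the pulley was centred within about 1 mm of the shaft.
- **Clearance:** The gripper had backed away and was touching nothing. I never moved near the stapler or the dish, but I didn't measure their positions again at the end.
- **Disagreements:** None of the checks failed. The camera views differed by 1–2 mm on positions, which is within the stated calibration.

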